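Market produce into cooker and jar

TASK

Put away the produce lying on the granite: drop the two potatoes into the empty pressure cooker and the two walnuts into the glass jar, whose lid stands open. The counter is crowded: leave the cooker, the jar, the pot lid in its rack, the hook stand with the sealing ring and the wooden spatula standing or lying where they are.

Things in the scene. Friction and masses are not known exactly. Their poses are not given: they have to be found in the camera images.
- cooker: Loose open steel pressure cooker, 1.6 kg, upright, on the left or right of the counter: 208 mm outside diameter (214 at the rim), 125 mm tall, walls 5 mm. Origin at the centre of its underside, z up. A black handle 26 mm wide sticks out along its own +x to 253 mm from the axis, top 116 mm above the counter; a stub 50 mm wide reaches 132 mm along its -x, top 114 mm.
- cooker_rim (a point): Centre of the cooker's mouth, at rim height (125 mm above the counter); clear mouth diameter about 200 mm.
- cooker_in (a point): Centre of the cooker's inner floor, 6 mm above the counter; axes as the cooker's.
- jar: Loose glass jar, 0.9 kg, upright, across the counter from the cooker: 114 mm diameter, neck 100 mm, 140 mm tall, walls 4 mm. Origin: centre of underside, z up. Its round glass lid (104 mm across, 10 mm thick) does not swing: it stands open on the jar's own +x side, from about 60 mm off the axis (height 142 mm) leaning away to 100 mm off at its top, 245 mm above the counter.
- jar_rim (a point): Centre of the jar's mouth, at rim height (140 mm above the counter); clear mouth diameter about 92 mm.
- jar_in (a point): Centre of the jar's inner floor, 8 mm above the counter; axes as the jar's.
- lid_rack: Bystander: aluminium pot lid, 176 mm across, on edge in a low wooden rack; 0.8 kg, loose, one rigid piece. Origin: centre of the rack's underside. The lid lies in the rack's own x-z plane (3 mm thick each way; its knob reaches 25 mm along +y at 102 mm height), top 190 mm above the counter. Rack base 150 mm (x) by 50 mm (y), 39 mm tall.
- hook_stand: Bystander: wooden foot 100 x 120 mm with steel post and hook carrying a white silicone sealing ring, 200 mm across, hanging upright in the stand's own y-z plane through the origin; 1 kg, 250 mm tall, loose, one rigid piece. Origin on the counter right below the ring; the post is 40 mm along +x.
- spatula: Bystander: wooden spatula lying flat, 285 mm long along its own x, 9 mm thick: handle 18 mm wide reaching 150 mm along -x from the origin, blade 44 mm wide to 135 mm along +x. Origin on its underside.
- potato_long: Loose long brown potato, 0.1 kg, lying flat: 69 mm along its own x, 54 mm along y, 45 mm high. Origin at the centre of its underside as it first lies, z up.
- potato_long_mid (a point): Middle of the long potato, 22 mm above its underside.
- potato_round: Loose rounder brown potato, 0.1 kg, lying flat: 59 mm along its own x, 56 mm along y, 46 mm high. Origin at the centre of its underside as it first lies, z up.
- potato_round_mid (a point): Middle of the rounder potato, 23 mm above its underside.
- walnut_a: Loose brown walnut in its shell (one of two alike), 15 g: 39 mm along its own x, 36 mm along y, 31 mm high. Origin at the centre of its underside as it first lies, z up.
- walnut_a_mid (a point): Middle of that walnut, 15 mm above its underside.
- walnut_b: Loose brown walnut in its shell (the other of two alike), 15 g: 39 mm along its own x, 36 mm along y, 31 mm high. Origin at the centre of its underside as it first lies, z up.
- walnut_b_mid (a point): Middle of that walnut, 15 mm above its underside.
There are look-alikes about, which are no part of the job. Leave any black or red look-alike of the potato_long alone. Leave any green or purple look-alike of the walnut_b alone.

How it is judged:
By the outcome, as a careful person would: the job done as asked, in the order asked, and still so for the second after the job is handed in, with the robot touching nothing.
It also fails if it takes over 72 s, if anything falls off the work surface, if the arm or the gripper's body presses on something with over 40 N, if the wrist force passes 120 N, or if a joint passes its speed limit or range.

ROBOT

A 6-joint arm with a two-finger parallel gripper is mounted at the origin on the work surface. World frame = base frame: x ahead of the robot, y to its left, z up, the work surface at z = 0. Lengths are in m, angles in rad, forces in N, time in s.
With the tool pointing down it reaches from about 0.35 to 0.775 m from the base axis. Payload 5.5 kg.
Tool frame: the origin (TCP) lies midway between the tips of the shut fingers; the grasp point (between the pads) lies 19 mm behind it; z points along the fingers, y is the line along which they close (so a half turn about z gives the same grasp; the last joint's range is limited). The gripper opens to 85 mm and grips with 20 to 120 N. Pads are 22 mm wide; open, the fingers measure 114 mm over their backs; the gripper's body (76 mm by 85 mm) begins 54 mm behind the grasp point. The pads swing forward as they close: fully open they stand 13 mm farther back than shut.
Start: joints at [-1.316, 0.313, 0.046, 1.304, 0, 1.431], TCP at [0.221, -0.531, 0.231] pointing down, gripper open.
Joint ranges: [-2.76, 2.76], [-0.86, 1.69], [-1.03, 1.26], [-2.2, 2.34], [-1.47, 1.5], [-3.14, 3.14]. Speed limits (rad/s): [2.57, 2.57, 3.14, 3.14, 3.14, 3.14].

INTERFACE

Orientations are given as a unit quaternion [w, x, y, z].
In Python, from workcell import get_state, read_camera, camera_info, hand_in, recognise gives the robot as it stands.
- The arm moves only by the tool arm_command, never from a script. Its argument "moves" is one flat list of numbers, 7 for each row, row after row: the opening, from -1 (shut) to 1 (fully open), then the shift along the tool's x, y, z in mm, then the turn, a rotation vector about the tool's x, y, z in rad. A call has 1 to 8 rows; each row shifts and turns the commanded pose from where the row before left it, along the tool's axes as they then stand; what a row does not reach is not made up. A row lasts 1/8 s, in which the tool goes at most 62.5 mm and 10.7 degrees, less where a joint would pass 70% of its speed; a pose out of reach is approached as far as the arm can. A call with a gripper value outside its range is refused whole. The fingers move at their own pace and stop on an object; "newtons" is the grip in N (left out, the last holds). Time passes only in rows, so rows that do not move let the fingers close. It gives the time, the measured TCP pose, the force, the opening and the grip force at its end, in the units of the state.
- get_state(): the state, without advancing time (a new reading comes with each control period).
- read_camera(name): name is "scene" or "side" or "wrist"; returns (picture, depth): 480x640x3 uint8, blue, green, red; 480x640 float32, m along the optical axis (not along the pixel's ray), 0 where there is no reading.
- camera_info(name): a dict with "fovy" (degrees; the focal length in pixels is half the picture's height over the tangent of half this angle, whatever the lens; pixels are square), "cx", "cy" (the principal point, pixels), "eye" and "orientation" of the camera in the world; the wrist camera has in their place "tool_from_camera" (4x4, takes a point from camera to tool coordinates, whose origin is the TCP and whose axes are the flange's). Camera axes: x right, y down, z forward; pixel columns grow to the right and rows downward; lengths in m; the calibration is good to about 2 mm. A picture is of the moment at which its call begins: read the wrist's pose just before it. camera_info takes no time and is no camera call.
- hand_in(): hands the job in; it is judged then, once.
Trained networks look in the newest picture that a camera, given by its name, has taken for a name from the list of things; names that differ only in an ending like _2 or _b are one class to them, and where a whole thing is asked for, a point or a joint stands for the part that bears it (a point fixed in the world has none). Each returns a list of dicts, best first, with "confidence" (0 to 1); they miss things now and then, are a little off and sometimes report something else, mostly with a low value. They report only what shows in the picture. A call takes as long as a camera call. They do not tell look-alikes from the thing itself.
- recognise(camera, label): "point" ([column, row] in pixels, amid what is visible of it).
The state is a dict: "clock": time; "joint_pos": joint angles; "qvel": joint speeds; "tau": joint torques, N m; "tcp_pos": TCP position; "orientation": TCP orientation; "wrist_force": force on the tool from outside, world axes, zero at the start; "ft_torque": the same for the moment, N m; "finger_gap": finger opening in m; "grip_force": force on a finger pad.
Only numpy, scipy, OpenCV 4.12 (cv2) and the standard library are available. Lean on these libraries where they do the work, as an engineer would, in place of code of your own. Each camera call takes 0.05 s, during which the arm holds its last target. There are 200 camera calls.

## Working session

There is one attempt and no reset: what is moved stays moved. The work goes in short steps, Python scripts to look and compute and a tool call to move; the robot and the scene stay as the last step left them, time stands still between calls to the robot, and variables do not carry over. Pictures are saved under pics/ and viewed, at most 10 in all, crops included, and the job is handed in when it is done.

Besides the shell and the picture viewer there is one more tool, called after "Request:" as name(argument=value, ...) on one line, values as JSON. arm_command: Moves the arm, as the interface text tells. Its arguments: {"type":"object","properties":{"moves":{"type":"array"},"newtons":{"type":"number"}},"required":["moves"]}

```bash
mkdir -p pics; ls
cat > h.py <<'E'
import numpy as np, cv2
from scipy.spatial.transform import Rotation as R
from workcell import *
def rot(q): return R.from_quat([q[1],q[2],q[3],q[0]]).as_matrix()
def cam(n,s=None):
    i=camera_info(n); f=240/np.tan(np.radians(i['fovy'])/2)
    if n=='wrist':
        s=s or get_state(); T=np.array(i['tool_from_camera']); M=rot(s['orientation'])
        return f,i['cx'],i['cy'],np.array(s['tcp_pos'])+M@T[:3,3],M@T[:3,:3]
    o=np.array(i['orientation']); M=rot(o) if o.size==4 else o
    return f,i['cx'],i['cy'],np.array(i['eye']),M
def cloud(c,d):
    f,cx,cy,e,M=c; v,u=np.mgrid[:480,:640]
    return np.stack([(u-cx)/f*d,(v-cy)/f*d,d],-1)@M.T+e
def proj(c,p):
    f,cx,cy,e,M=c; q=(np.asarray(p)-e)@M; return f*q[...,0]/q[...,2]+cx,f*q[...,1]/q[...,2]+cy
E
cat > a.py <<'E'
from h import *
for n in ['scene','side']:
    im,d=read_camera(n); cv2.imwrite(f'pics/{n}0.png',im); c=cam(n); np.savez(f'{n}0.npz',im=im,d=d); P=cloud(c,d)
    print(n,camera_info(n))
    for l in ['cooker','jar','lid_rack','hook_stand','spatula','potato_long','potato_round','walnut_a']:
        for r in recognise(n,l):
            u,v=map(int,np.round(r['point'])); print(n,l,(u,v),round(r['confidence'],2),P[v,u].round(3),d[v,u].round(3))
s=get_state();print(s['clock'],s['orientation'],camera_info('wrist'))
E
python3 a.py
```

```text
pics
scene {'fovy': 53.11621621764096, 'cx': 316.2831449070666, 'cy': 248.80161325079808, 'eye': array([1.00872669, 0.31723944, 0.95770543]), 'orientation': array([-0.11943584,  0.41593673,  0.86722853, -0.24626489])}
scene cooker (224, 173) 0.95 [ 0.519 -0.377  0.009] 1.236
scene jar (489, 341) 0.6 [0.626 0.359 0.245] 0.75
scene lid_rack (343, 249) 0.88 [0.551 0.026 0.086] 1.025
scene hook_stand (258, 340) 0.83 [ 0.801 -0.     0.019] 0.988
scene spatula (387, 217) 0.96 [0.368 0.027 0.004] 1.17
scene potato_long (347, 320) 0.96 [0.661 0.122 0.045] 0.983
scene potato_long (399, 336) 0.91 [0.624 0.224 0.046] 0.964
scene potato_long (362, 392) 0.8 [0.759 0.231 0.041] 0.91
scene potato_round (268, 259) 0.97 [ 0.654 -0.1    0.047] 1.057
scene walnut_a (316, 244) 0.62 [ 0.551 -0.048  0.032] 1.095
scene walnut_a (340, 217) 0.56 [ 0.455 -0.052  0.031] 1.137
scene walnut_a (307, 214) 0.54 [ 0.497 -0.119  0.029] 1.143
scene walnut_a (386, 274) 0.51 [0.513 0.119 0.027] 1.06
side {'fovy': 44.765759645071945, 'cx': 312.3006280953135, 'cy': 229.37324894255647, 'eye': array([ 1.04732945, -0.7126150
[... 712 characters left out ...]
7   0.027] 1.117
side walnut_a (250, 253) 0.7 [ 0.456 -0.064  0.029] 1.159
side walnut_a (242, 284) 0.69 [ 0.495 -0.139  0.026] 1.096
side walnut_a (189, 355) 0.29 [ 0.509 -0.306  0.004] 0.997
0.9 [6.07496598e-05 9.80575925e-01 1.96139876e-01 3.74369290e-06] {'fovy': 62.87245398040382, 'cx': 327.45019508892034, 'cy': 236.35082100202428, 'tool_from_camera': array([[-4.57790385e-04, -9.48016763e-01, -3.18220061e-01,
         8.16179224e-02],
       [ 9.99998849e-01, -8.94295957e-04,  1.22562261e-03,
         2.71531768e-05],
       [-1.44649369e-03, -3.18219134e-01,  9.48016081e-01,
        -1.41323666e-01],
       [ 0.00000000e+00,  0.00000000e+00,  0.00000000e+00,
         1.00000000e+00]])}
```

View pics/scene0.png

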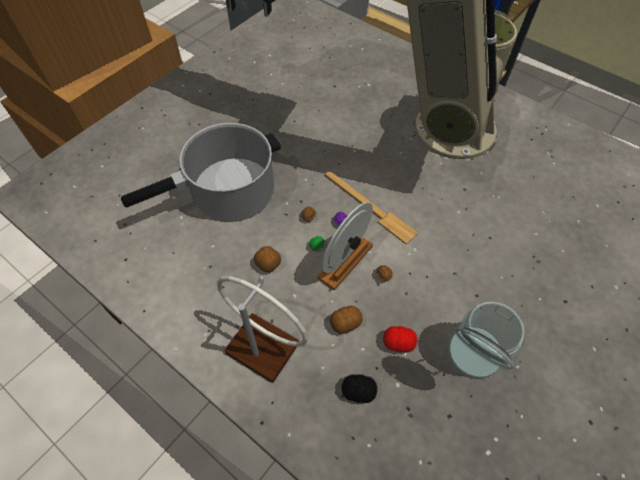

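View pics/side0.png

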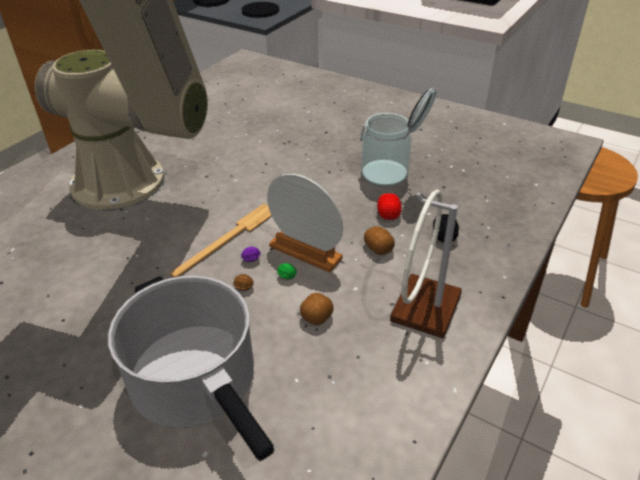

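The scene view (480 rows) shows the brown potatoes at (347,320) and (267,259), and the brown walnuts at (308,214) and (385,273). The look-alikes are green (316,243), purple (341,218), red (400,339) and black (360,389). The cooker is at (228,170) and the jar at (488,340), with its lid open towards the camera. The side view agrees, except that the walnut at (385,273) is hidden behind the pot lid.

```bash
cat > b.py <<'E'
from h import *
C={};P={};I={}
for n in ['scene','side']:
    z=np.load(n+'0.npz'); C[n]=cam(n); P[n]=cloud(C[n],z['d']); P[n][z['d']==0]=9; I[n]=z['im']
def near(n,x,y,r,lo,hi):
    p=P[n]; return p[(np.hypot(p[...,0]-x,p[...,1]-y)<r)&(p[...,2]>lo)&(p[...,2]<hi)]
for nm,x,y,r in [('pl',.655,.115,.05),('pr',.653,-.118,.05),('wA',.495,-.128,.032),('wB',.511,.113,.032),('green',.548,-.06,.032),('purple',.455,-.058,.03),('red',.62,.21,.05),('black',.76,.21,.05)]:
    A=[]
    for n in C:
        q=near(n,x,y,r,.010,.07)
        if len(q)<20: print(nm,n,'few');continue
        A.append(q); print(nm,n,len(q),q.min(0).round(3),q.max(0).round(3), 'mid',((q.min(0)+q.max(0))/2).round(3))
    q=np.vstack(A); print('   both',cv2.minAreaRect((q[:,:2]*1000).astype(np.float32)), 'top',np.percentile(q[:,2],98).round(4))
for n in C:  # granite check
    q=near(n,.6,0,.3,-.02,.02); print(n,'table z',np.median(q[:,2]).round(4))
def circ(q):
    A=np.c_[2*q[:,:2],np.ones(len(q))]; s=np.linalg.lstsq(A,(q[:,:2]**2).sum(1),rcond=None)[0]; return s[:2].round(4),np.sqrt(s[2]+s[:2]@s[:2]).round(4)
for n in C:
    q=near(n,.49,-.33,.14,.118,.13); print(n,'cooker rim',len(q),circ(q) if len(q)>9 else 0)
    q=near(n,.48,-.33,.3,.09,.118); q=q[np.hypot(*(q[:,:2]-circ(near(n,.49,-.33,.14,.118,.13))[0]).T)>.14]; print('handle',q.mean(0).round(3),q.max(0).round(3),q.min(0).round(3))
    q=near(n,.57,.33,.12,.13,.141); print(n,'jar rim',len(q),circ(q) if len(q)>9 else 0)
    q=near(n,.57,.33,.14,.15,.26); print(n,'jar lid',len(q),q.mean(0).round(3),q.min(0).round(3),q.max(0).round(3))
    q=near(n,.54,.02,.13,.05,.2); print(n,'potlid',len(q),cv2.minAreaRect((q[:,:2]*1000).astype(np.float32)),q[:,2].max())
    q=near(n,.75,0,.14,.06,.26); print(n,'hook',len(q),cv2.minAreaRect((q[:,:2]*1000).astype(np.float32)),q.min(0).round(3),q.max(0).round(3))
E
python3 b.py
```

```text
pl scene 688 [0.621 0.085 0.018] [0.686 0.144 0.049] mid [0.654 0.114 0.033]
pl side 658 [0.621 0.079 0.01 ] [0.688 0.136 0.049] mid [0.654 0.108 0.03 ]
   both ((653.2755737304688, 110.90106201171875), (56.74583435058594, 70.33767700195312), 68.72871398925781) top 0.0469
pr scene 527 [ 0.621 -0.14   0.013] [ 0.675 -0.083  0.049] mid [ 0.648 -0.112  0.031]
pr side 817 [ 0.622 -0.147  0.01 ] [ 0.676 -0.09   0.049] mid [ 0.649 -0.118  0.03 ]
   both ((648.3612060546875, -114.81778717041016), (63.47732162475586, 54.24993896484375), 86.78870391845703) top 0.0474
wA scene 166 [ 0.468 -0.14   0.01 ] [ 0.505 -0.106  0.034] mid [ 0.487 -0.123  0.022]
wA side 257 [ 0.47  -0.145  0.01 ] [ 0.508 -0.113  0.034] mid [ 0.489 -0.129  0.022]
   both ((488.1490783691406, -125.03717041015625), (37.823673248291016, 38.69749450683594), 11.189183235168457) top 0.0326
wB scene 202 [0.492 0.093 0.011] [0.525 0.131 0.034] mid [0.508 0.112 0.023]
wB side few
   both ((509.0769348144531, 112.16144561767578), (31.164182662963867, 37.38425827026367), 9.671384811401367) top 0.0328
green scene 181 [ 0.523 -0.072 
[... 1625 characters left out ...]
974121094), (156.98529052734375, 218.28121948242188), 60.17824935913086) [ 0.612 -0.085  0.06 ] [0.83  0.109 0.251]
side cooker rim 1512 (array([ 0.539 , -0.3319]), np.float64(0.1024))
handle [ 0.718 -0.406  0.115] [ 0.768 -0.373  0.118] [ 0.664 -0.434  0.101]
side jar rim 394 (array([0.5382, 0.3571]), np.float64(0.0479))
side jar lid 629 [0.622 0.343 0.204] [0.604 0.302 0.15 ] [0.635 0.41  0.245]
side potlid 3729 ((531.7408447265625, 19.231956481933594), (176.2649383544922, 10.383003234863281), 0.5199856162071228) 0.19267028967297817
side hook 1980 ((745.5831909179688, 30.767791748046875), (161.41390991210938, 221.3385467529297), 59.22919464111328) [ 0.611 -0.094  0.06 ] [0.831 0.107 0.25 ]
```

```bash
cat >> b.py <<'E'
print('-----')
for n in C:
    p=P[n]; m=(p[...,0]>.64)&(p[...,0]<.86)&(abs(p[...,1])<.16)
    w=m&(p[...,2]>.06)&(I[n].min(-1)>130)&(p[...,2]<.26)
    q=p[w]; mu=q.mean(0); U=np.linalg.svd(q-mu,full_matrices=False)[2]; print(n,'ring',len(q),mu.round(3),'normal',U[2].round(2),q.min(0).round(3),q.max(0).round(3))
    for lo in np.arange(.0,.26,.03):
        q=p[m&(p[...,2]>max(lo,.008))&(p[...,2]<lo+.03)]; q=q[np.hypot(q[:,0]-.65,abs(q[:,1])-.113)>.05]
        if len(q): print(lo.round(2),len(q),q[:,:2].min(0).round(3),q[:,:2].max(0).round(3), q[q[:,0].argmin()].round(3),q[q[:,1].argmin()].round(3))
E
python3 b.py | sed '1,/-----/d'; python3 -c "
from h import *
for n in ['scene','side']:
    print([proj(cam(n),p) for p in [(.538,-.33,.125),(.538,.359,.14),(.653,.111,.022),(.6485,-.115,.023),(.488,-.126,.015),(.509,.11,.015)]])" | tr -d '()' | sed 's/np.float64//g'
```

```text
scene ring 634 [0.787 0.019 0.206] normal [-0.99 -0.16  0.05] [ 0.764 -0.079  0.06 ] [0.829 0.103 0.251]
0.0 2325 [ 0.747 -0.052] [0.86  0.078] [0.747 0.062 0.015] [ 0.77  -0.052  0.016]
0.03 206 [ 0.776 -0.032] [0.83  0.055] [0.776 0.044 0.056] [ 0.787 -0.032  0.059]
0.06 161 [ 0.772 -0.071] [0.83  0.089] [0.772 0.078 0.081] [ 0.798 -0.071  0.088]
0.09 125 [ 0.773 -0.081] [0.83  0.104] [0.773 0.089 0.102] [ 0.801 -0.081  0.12 ]
0.12 115 [ 0.771 -0.085] [0.83  0.109] [0.771 0.108 0.148] [ 0.801 -0.085  0.145]
0.15 117 [ 0.769 -0.085] [0.83  0.109] [0.769 0.102 0.172] [ 0.8   -0.085  0.161]
0.18 179 [ 0.769 -0.079] [0.83  0.101] [0.769 0.098 0.18 ] [ 0.799 -0.079  0.182]
0.21 493 [ 0.77  -0.061] [0.83 0.08] [0.77  0.011 0.238] [ 0.795 -0.061  0.211]
0.24 159 [ 0.764 -0.013] [0.829 0.037] [0.764 0.006 0.248] [ 0.789 -0.013  0.241]
side ring 646 [ 0.79  -0.004  0.189] normal [ 1.    0.07 -0.06] [ 0.766 -0.087  0.06 ] [0.83  0.094 0.25 ]
0.0 2472 [ 0.75  -0.058] [0.86  0.074] [0.75  0.055 0.019] [ 0.773 -0.058  0.01 ]
0.03 243 [ 0.775 -0.033] [0.831 0.055] [0.775 0.049 0.057] [ 0.794 -0.
[... 347 characters left out ...]
0 [ 0.77  -0.085] [0.831 0.093] [0.77  0.091 0.182] [ 0.798 -0.085  0.181]
0.21 519 [ 0.769 -0.065] [0.831 0.069] [0.769 0.003 0.239] [ 0.793 -0.065  0.212]
0.24 125 [ 0.764 -0.012] [0.831 0.025] [0.764 0.004 0.247] [ 0.786 -0.012  0.24 ]
[224.69844717043546, 154.7266648847986, 494.6013041434678, 326.0555305094066, 344.5436671840323, 318.7408408823648, 265.7832411920344, 259.059241848701, 307.0607301720417, 213.7321995561888, 382.680865508069, 273.2763463549764]
[179.8704547756553, 323.5360663936512, 388.003025576714, 123.28793780731148, 379.00653641592544, 240.4497394975325, 317.5264667149442, 308.9341645450973, 243.78642911416782, 282.76216535375465, 319.29676528742823, 220.58657528966043]
```

```bash
cat > plan.py <<'E'
# usage: plan.py opening x y z phi_deg rows ; ... (several waypoints)
from h import *; import sys
s=get_state(); M=rot(s['orientation']); p=np.array(s['tcp_pos'])*1000; ph=np.arctan2(M[1,0],M[0,0])
print('clock',round(s['clock'],2),'tcp',p.round(1),'phi',np.degrees(ph).round(1),'tilt',M[2,2].round(4),'gap',round(s['finger_gap'],4),'F',np.round(s['wrist_force'],1),'j1,j6',np.round(s['joint_pos'],2)[[0,5]])
k=0
for w in ' '.join(sys.argv[1:]).split(';'):
    if not w.strip(): continue
    g,x,y,z,t,n=map(float,w.split()); n=int(n); a=(np.array([x,y,z])-p)/n; dph=((np.radians(t)-ph+np.pi)%(2*np.pi)-np.pi)/n
    a0,f0=p.copy(),ph
    for i in range(n):
        d=a0+a*(i+1)-p; c,q=np.cos(ph),np.sin(ph)
        r=np.round([c*d[0]+q*d[1],q*d[0]-c*d[1],-d[2]]); o=round(-(f0+dph*(i+1)-ph),2)
        if k%8==0: print('--')
        k+=1
        print(f'{g:g},{r[0]:.0f},{r[1]:.0f},{r[2]:.0f},0,0,{o:g},')
        p=p+np.array([c*r[0]+q*r[1],q*r[0]-c*r[1],-r[2]]); ph-=o
    print('end',p.round(1),np.degrees(ph).round(1))
E
python3 plan.py '1 648 -115 200 90 12; 1 648 -115 80 90 3; 1 648 -115 6 90 3'
```

```text
clock 0.9 tcp [ 221.2 -530.8  231.3] phi 22.6 tilt -1.0 gap 0.0851 F [ 0.6 -0.1 -0.4] j1,j6 [-1.32  1.43]
--
1,46,-18,3,0,0,-0.1,
1,48,-14,2,0,0,-0.1,
1,49,-9,3,0,0,-0.09,
1,49,-4,2,0,0,-0.1,
1,50,1,3,0,0,-0.1,
1,49,5,3,0,0,-0.1,
1,49,11,2,0,0,-0.1,
1,47,15,3,0,0,-0.09,
--
1,46,19,2,0,0,-0.1,
1,43,24,3,0,0,-0.1,
1,41,28,3,0,0,-0.1,
1,38,33,2,0,0,-0.1,
end [ 648.4 -115.   200.3] 90.2
1,0,-0,40,0,0,0,
1,0,-0,40,0,0,0,
1,0,-0,40,0,0,0,
end [ 648.4 -115.    80.3] 90.2
1,0,-0,25,0,0,0,
--
1,0,-0,25,0,0,0,
1,0,-0,24,0,0,0,
end [ 648.4 -115.     6.3] 90.2
```

Request:
arm_command(moves=[1,46,-18,3,0,0,-0.1,1,48,-14,2,0,0,-0.1,1,49,-9,3,0,0,-0.09,1,49,-4,2,0,0,-0.1,1,50,1,3,0,0,-0.1,1,49,5,3,0,0,-0.1,1,49,11,2,0,0,-0.1,1,47,15,3,0,0,-0.09], newtons=30)

```text
clock: 1.9
tcp_pos: [0.5069, -0.2525, 0.2105]
orientation: [0.0, 0.832, 0.555, 0.0]
wrist_force: [0.0, -0.5, 0.0]
finger_gap: 0.0858
grip_force: 0.0
```

Request:
arm_command(moves=[1,46,19,2,0,0,-0.1,1,43,24,3,0,0,-0.1,1,41,28,3,0,0,-0.1,1,38,33,2,0,0,-0.1,1,0,0,40,0,0,0,1,0,0,20,0,0,0,1,0,0,0,0,0,0])

```text
clock: 2.78
tcp_pos: [0.6471, -0.1144, 0.1381]
orientation: [-0.002, 0.706, 0.709, -0.001]
wrist_force: [-0.4, 0.3, -0.0]
finger_gap: 0.0853
grip_force: 0.0
```

```bash
cat > look.py <<'E'
from h import *; import sys
s=get_state(); im,d=read_camera('wrist'); c=cam('wrist',s); P=cloud(c,d); cv2.imwrite('pics/'+sys.argv[1]+'.png',im)
for l in sys.argv[2:]:
    for r in recognise('wrist',l):
        u,v=map(int,np.round(r['point'])); x=P[v,u]; q=P[(np.hypot(P[...,0]-x[0],P[...,1]-x[1])<.05)&(P[...,2]>.01)&(P[...,2]<.06)&(d>0)]
        print(l,(u,v),round(r['confidence'],2),x.round(3),im[v,u], (q.min(0).round(3),q.max(0).round(3),(q.min(0)/2+q.max(0)/2).round(3)) if len(q) else '')
E
python3 look.py w1 potato_round; python3 plan.py '1 648 -115 5 90 5'
```

```text
potato_round (327, 228) 0.8 [ 0.646 -0.106  0.045] [ 40  74 111] (array([ 0.62 , -0.143,  0.016]), array([ 0.676, -0.086,  0.046]), array([ 0.648, -0.115,  0.031]))
clock 2.88 tcp [ 648.7 -115.2  140.9] phi 90.2 tilt -1.0 gap 0.0854 F [ 0.4  0.2 -0. ] j1,j6 [-0.3   1.27]
--
1,0,-0,27,0,0,0,
1,0,-0,27,0,0,0,
1,0,-0,28,0,0,0,
1,0,-1,27,0,0,0,
1,0,0,27,0,0,0,
end [ 647.7 -115.2    4.9] 90.2
```

Request:
arm_command(moves=[1,0,0,30,0,0,0,1,0,0,30,0,0,0,1,0,0,30,0,0,0,1,0,0,25,0,0,0,1,0,0,20,0,0,0,-1,0,0,0,0,0,0,-1,0,0,0,0,0,0,-1,0,0,0,0,0,0], newtons=30)

```text
clock: 3.88
tcp_pos: [0.65, -0.1156, 0.0073]
orientation: [0.002, 0.706, 0.708, 0.001]
wrist_force: [0.5, -0.3, 1.8]
finger_gap: 0.0548
grip_force: 32.0
```

Request:
arm_command(moves=[-1,0,0,0,0,0,0,-1,0,0,0,0,0,0,-1,0,0,0,0,0,0,-1,0,0,0,0,0,0,-1,0,0,-20,0,0,0,-1,0,0,-40,0,0,0,-1,0,0,-50,0,0,0,-1,0,0,-50,0,0,0])

```text
clock: 4.88
tcp_pos: [0.6479, -0.1148, 0.1664]
orientation: [-0.0, 0.706, 0.709, -0.0]
wrist_force: [0.8, -0.8, -1.4]
finger_gap: 0.0547
grip_force: 32.2
```

```bash
python3 plan.py '-1 538 -300 215 90 4; -1 538 -300 75 90 4; 1 538 -300 75 90 3; 1 538 -300 215 90 3'
```

```text
clock 4.88 tcp [ 647.9 -114.8  166.4] phi 90.2 tilt -1.0 gap 0.0547 F [ 0.8 -0.8 -1.4] j1,j6 [-0.3   1.27]
--
-1,-46,-28,-12,0,0,0,
-1,-46,-27,-12,0,0,0,
-1,-47,-28,-12,0,0,0,
-1,-46,-28,-13,0,0,0,
end [ 537.6 -300.3  215.4] 90.2
-1,0,0,35,0,0,0,
-1,0,0,35,0,0,0,
-1,0,0,35,0,0,0,
-1,0,0,35,0,0,0,
end [ 537.6 -300.3   75.4] 90.2
--
1,0,0,0,0,0,0,
1,0,0,0,0,0,0,
1,0,0,0,0,0,0,
end [ 537.6 -300.3   75.4] 90.2
1,0,0,-47,0,0,0,
1,0,0,-46,0,0,0,
1,0,0,-47,0,0,0,
end [ 537.6 -300.3  215.4] 90.2
```

Request:
arm_command(moves=[-1,-46,-28,-12,0,0,0,-1,-46,-27,-12,0,0,0,-1,-47,-28,-12,0,0,0,-1,-46,-28,-10,0,0,0,-1,0,0,40,0,0,0,-1,0,0,40,0,0,0,-1,0,0,40,0,0,0,-1,0,0,35,0,0,0])

```text
clock: 5.88
tcp_pos: [0.5374, -0.3001, 0.0547]
orientation: [-0.001, 0.706, 0.708, -0.0]
wrist_force: [0.6, -0.7, -1.2]
finger_gap: 0.0548
grip_force: 32.3
```

Request:
arm_command(moves=[-1,0,0,0,0,0,0,1,0,0,0,0,0,0,1,0,0,0,0,0,0,1,0,0,0,0,0,0,1,0,0,-40,0,0,0,1,0,0,-50,0,0,0,1,0,0,-50,0,0,0,1,0,0,-50,0,0,0])

```text
clock: 6.88
tcp_pos: [0.5382, -0.3005, 0.249]
orientation: [0.001, 0.706, 0.709, 0.0]
wrist_force: [1.0, -0.4, 0.6]
finger_gap: 0.0857
grip_force: 0.0
```

```bash
python3 plan.py '1 600 -200 300 100 3; 1 653 111 300 159 7; 1 653 111 150 159 4'
```

```text
clock 6.88 tcp [ 538.2 -300.5  249. ] phi 90.2 tilt -1.0 gap 0.0857 F [ 1.  -0.4  0.6] j1,j6 [-0.64  0.93]
--
1,33,21,-17,0,0,-0.06,
1,33,22,-17,0,0,-0.05,
1,30,25,-17,0,0,-0.06,
end [ 600.3 -200.4  300. ] 100.0
1,43,15,0,0,0,-0.15,
1,39,21,0,0,0,-0.14,
1,37,27,0,0,0,-0.15,
1,32,32,0,0,0,-0.15,
1,27,36,0,0,0,-0.15,
--
1,21,40,0,0,0,-0.14,
1,15,42,0,0,0,-0.15,
end [653.3 110.8 300. ] 159.0
1,0,0,38,0,0,-0,
1,0,0,37,0,0,-0,
1,0,0,38,0,0,-0,
1,0,0,37,0,0,-0,
end [653.3 110.8 150. ] 159.0
```

Request:
arm_command(moves=[1,33,21,-17,0,0,-0.06,1,33,22,-17,0,0,-0.05,1,30,25,-17,0,0,-0.06,1,43,15,0,0,0,-0.15,1,39,21,0,0,0,-0.14,1,37,27,0,0,0,-0.15,1,32,32,0,0,0,-0.15,1,27,36,0,0,0,-0.15])

```text
clock: 7.88
tcp_pos: [0.6379, 0.0238, 0.2983]
orientation: [0.001, 0.32, 0.947, 0.0]
wrist_force: [-0.0, -0.3, -0.7]
finger_gap: 0.0854
grip_force: 0.0
```

Request:
arm_command(moves=[1,21,40,0,0,0,-0.14,1,15,42,0,0,0,-0.15,1,0,0,40,0,0,0,1,0,0,40,0,0,0,1,0,0,40,0,0,0,1,0,0,40,0,0,0,1,0,0,0,0,0,0])

```text
clock: 8.75
tcp_pos: [0.6507, 0.1107, 0.1344]
orientation: [-0.003, 0.182, 0.983, -0.001]
wrist_force: [-0.2, -0.1, 0.2]
finger_gap: 0.0855
grip_force: 0.0
```

```bash
python3 look.py w2 potato_long; python3 plan.py '1 653 111 5 159 5'
```

```text
potato_long (333, 234) 0.88 [0.646 0.115 0.043] [ 47  85 126] (array([0.618, 0.082, 0.015]), array([0.685, 0.141, 0.045]), array([0.652, 0.111, 0.03 ]))
potato_long (520, 305) 0.83 [0.739 0.214 0.04 ] [22 21 23] (array([0.721, 0.184, 0.01 ]), array([0.779, 0.251, 0.045]), array([0.75 , 0.218, 0.027]))
potato_long (482, 120) 0.64 [0.613 0.218 0.044] [ 25  23 185] (array([0.587, 0.19 , 0.015]), array([0.649, 0.255, 0.045]), array([0.618, 0.223, 0.03 ]))
clock 8.85 tcp [653.7 110.8 138.8] phi 159.0 tilt -1.0 gap 0.0853 F [ 0.6 -0.7  1.4] j1,j6 [0.05 0.41]
--
1,0,-0,27,0,0,-0,
1,0,-0,27,0,0,-0,
1,0,-0,26,0,0,-0,
1,1,-0,27,0,0,-0,
1,-0,-0,27,0,0,-0,
end [652.8 111.2   4.8] 159.0
```

Request:
arm_command(moves=[1,0,0,30,0,0,0,1,0,0,30,0,0,0,1,0,0,30,0,0,0,1,0,0,25,0,0,0,1,0,0,19,0,0,0,-1,0,0,0,0,0,0,-1,0,0,0,0,0,0,-1,0,0,0,0,0,0])

```text
clock: 9.85
tcp_pos: [0.6552, 0.1107, 0.006]
orientation: [0.002, 0.182, 0.983, 0.0]
wrist_force: [-0.9, -0.7, 6.0]
finger_gap: 0.0522
grip_force: 31.2
```

Request:
arm_command(moves=[-1,0,0,0,0,0,0,-1,0,0,-20,0,0,0,-1,0,0,-40,0,0,0,-1,0,0,-50,0,0,0,-1,0,0,-50,0,0,0,-1,0,0,-50,0,0,0,-1,0,0,-50,0,0,0,-1,0,0,-30,0,0,0])

```text
clock: 10.85
tcp_pos: [0.6538, 0.1109, 0.2976]
orientation: [0.002, 0.182, 0.983, 0.001]
wrist_force: [1.3, 0.4, -0.8]
finger_gap: 0.0524
grip_force: 31.8
```

```bash
python3 plan.py '-1 620 -150 285 110 6; -1 538 -360 215 90 6; -1 538 -360 60 90 4'
```

```text
clock 10.85 tcp [653.8 110.9 297.6] phi 159.0 tilt -1.0 gap 0.0524 F [ 1.3  0.4 -0.8] j1,j6 [0.05 0.41]
--
-1,-10,-43,2,0,0,0.14,
-1,-16,-40,2,0,0,0.15,
-1,-23,-38,2,0,0,0.14,
-1,-27,-35,2,0,0,0.14,
-1,-31,-30,2,0,0,0.14,
-1,-36,-25,3,0,0,0.15,
end [ 620.5 -149.8  284.6] 109.7
-1,-28,-25,12,0,0,0.06,
-1,-30,-23,11,0,0,0.05,
--
-1,-31,-21,12,0,0,0.06,
-1,-32,-20,11,0,0,0.06,
-1,-33,-17,12,0,0,0.06,
-1,-35,-16,12,0,0,0.05,
end [ 538.1 -360.4  214.6] 90.2
-1,0,-0,39,0,0,0,
-1,0,-0,38,0,0,0,
-1,0,-0,39,0,0,0,
-1,0,-0,39,0,0,0,
end [ 538.1 -360.4   59.6] 90.2
```

Request:
arm_command(moves=[-1,-10,-43,2,0,0,0.14,-1,-16,-40,2,0,0,0.15,-1,-23,-38,2,0,0,0.14,-1,-27,-35,2,0,0,0.14,-1,-31,-30,2,0,0,0.14,-1,-36,-25,3,0,0,0.15,-1,-28,-25,12,0,0,0.06,-1,-30,-23,11,0,0,0.05])

```text
clock: 11.85
tcp_pos: [0.5917, -0.2212, 0.2578]
orientation: [0.001, 0.62, 0.784, 0.0]
wrist_force: [1.0, -0.5, -1.3]
finger_gap: 0.0523
grip_force: 31.9
```

Request:
arm_command(moves=[-1,-31,-21,12,0,0,0.06,-1,-32,-20,11,0,0,0.06,-1,-33,-17,12,0,0,0.06,-1,-35,-16,12,0,0,0.05,-1,0,0,39,0,0,0,-1,0,0,38,0,0,0,-1,0,0,38,0,0,0,-1,0,0,30,0,0,0])

```text
clock: 12.85
tcp_pos: [0.5372, -0.3603, 0.0643]
orientation: [-0.0, 0.706, 0.708, 0.0]
wrist_force: [-0.1, 0.5, -0.6]
finger_gap: 0.0524
grip_force: 31.9
```

Request:
arm_command(moves=[-1,0,0,0,0,0,0,1,0,0,0,0,0,0,1,0,0,0,0,0,0,1,0,0,0,0,0,0,1,0,0,-30,0,0,0,1,0,0,-50,0,0,0,1,0,0,-50,0,0,0,1,0,0,-50,0,0,0])

```text
clock: 13.85
tcp_pos: [0.5375, -0.3604, 0.2479]
orientation: [0.001, 0.706, 0.709, 0.0]
wrist_force: [0.7, -0.9, 0.4]
finger_gap: 0.0852
grip_force: 0.0
```

```bash
python3 plan.py '0.6 488 -126 230 90 5; 0.6 488 -126 130 90 3'
```

```text
clock 13.85 tcp [ 537.5 -360.4  247.9] phi 90.2 tilt -1.0 gap 0.0852 F [ 0.7 -0.9  0.4] j1,j6 [-0.71  0.85]
--
0.6,47,-10,4,0,0,0,
0.6,47,-9,3,0,0,0,
0.6,47,-10,4,0,0,0,
0.6,47,-10,3,0,0,0,
0.6,47,-10,4,0,0,0,
end [ 487.5 -125.6  229.9] 90.2
0.6,-0,0,33,0,0,0,
0.6,-0,0,34,0,0,0,
0.6,-0,0,33,0,0,0,
end [ 487.5 -125.6  129.9] 90.2
```

Request:
arm_command(moves=[0.6,47,-10,4,0,0,0,0.6,47,-9,3,0,0,0,0.6,47,-10,4,0,0,0,0.6,47,-10,3,0,0,0,0.6,47,-10,4,0,0,0,0.6,0,0,33,0,0,0,0.6,0,0,34,0,0,0,0.6,0,0,30,0,0,0])

```text
clock: 14.85
tcp_pos: [0.4878, -0.1255, 0.1302]
orientation: [0.001, 0.705, 0.709, 0.0]
wrist_force: [0.9, 0.2, -0.9]
finger_gap: 0.0683
grip_force: 0.0
```

```bash
sed -i 's/<.05)&(P\[/<(.03 if "wal" in l else .05))\&(P[/' look.py; python3 look.py w3 walnut_a; python3 plan.py '0.6 488 -126 3 90 4'
python3 - <<'E'
from h import *
im,_=read_camera('scene'); cv2.imwrite('pics/s2.png',cv2.resize(im[60:300,80:400],(640,480)))
E
```

```text
walnut_a (329, 233) 0.83 [ 0.489 -0.124  0.027] [ 47  86 124] (array([ 0.468, -0.144,  0.013]), array([ 0.507, -0.108,  0.031]), array([ 0.487, -0.126,  0.022]))
walnut_a (266, 124) 0.79 [ 0.451 -0.055  0.029] [133  49 106] (array([ 0.432, -0.074,  0.013]), array([ 0.469, -0.036,  0.031]), array([ 0.45 , -0.055,  0.022]))
walnut_a (414, 130) 0.63 [ 0.539 -0.058  0.03 ] [ 53 127  32] (array([ 0.521, -0.075,  0.013]), array([ 0.56 , -0.04 ,  0.031]), array([ 0.541, -0.058,  0.022]))
clock 14.95 tcp [ 485.5 -124.7  128.1] phi 90.2 tilt -1.0 gap 0.0684 F [-0.1 -0.7  0.2] j1,j6 [-0.41  1.15]
--
0.6,-0,1,31,0,0,0,
0.6,-1,0,32,0,0,0,
0.6,0,1,31,0,0,0,
0.6,-0,0,31,0,0,0,
end [ 487.5 -125.7    3.1] 90.2
```

View pics/s2.png

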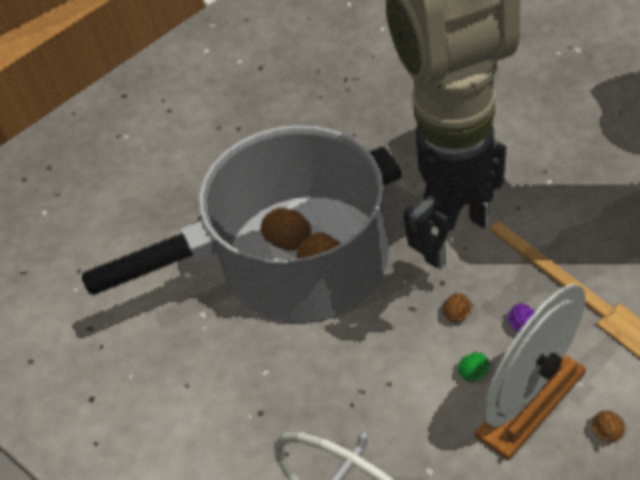

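The crop shows both potatoes lying on the cooker floor, at (286,228) and (318,245). The cooker hasn't moved, and walnut A is untouched at (456,307).

Request:
arm_command(moves=[0.6,0,0,32,0,0,0,0.6,0,0,32,0,0,0,0.6,0,0,32,0,0,0,0.6,0,0,29,0,0,0,-1,0,0,0,0,0,0,-1,0,0,0,0,0,0,-1,0,0,0,0,0,0,-1,0,0,0,0,0,0], newtons=20)

```text
clock: 16.0
tcp_pos: [0.489, -0.1263, 0.0069]
orientation: [0.002, 0.706, 0.709, 0.001]
wrist_force: [0.3, 0.8, 5.7]
finger_gap: 0.0371
grip_force: 20.3
```

Request:
arm_command(moves=[-1,0,0,0,0,0,0,-1,0,0,-20,0,0,0,-1,0,0,-40,0,0,0,-1,0,0,-50,0,0,0,-1,0,0,-60,0,0,0,-1,0,0,-60,0,0,0,-1,0,0,-40,0,0,0])

```text
clock: 16.88
tcp_pos: [0.4879, -0.1258, 0.2789]
orientation: [0.002, 0.706, 0.709, 0.001]
wrist_force: [-0.8, 0.3, 0.1]
finger_gap: 0.0367
grip_force: 20.3
```

```bash
python3 plan.py '-1 538 359 260 180 11; -1 538 359 145 180 3'
```

```text
clock 16.88 tcp [ 487.9 -125.8  278.9] phi 90.2 tilt -1.0 gap 0.0367 F [-0.8  0.3  0.1] j1,j6 [-0.41  1.15]
--
-1,44,5,2,0,0,-0.14,
-1,43,11,1,0,0,-0.14,
-1,41,16,2,0,0,-0.15,
-1,38,23,2,0,0,-0.14,
-1,35,28,2,0,0,-0.14,
-1,30,32,1,0,0,-0.14,
-1,26,36,2,0,0,-0.15,
-1,19,40,2,0,0,-0.14,
--
-1,14,42,1,0,0,-0.14,
-1,9,44,2,0,0,-0.14,
-1,2,44,2,0,0,-0.15,
end [537.6 359.3 259.9] 180.2
-1,-0,-0,38,0,0,0,
-1,-0,-0,39,0,0,0,
-1,-0,-0,38,0,0,0,
end [537.6 359.3 144.9] 180.2
```

Request:
arm_command(moves=[-1,44,5,2,0,0,-0.14,-1,43,11,1,0,0,-0.14,-1,41,16,2,0,0,-0.15,-1,38,23,2,0,0,-0.14,-1,35,28,2,0,0,-0.14,-1,30,32,1,0,0,-0.14,-1,26,36,2,0,0,-0.15,-1,19,40,2,0,0,-0.14])

```text
clock: 17.88
tcp_pos: [0.5241, 0.2283, 0.2615]
orientation: [0.0, 0.209, 0.978, -0.0]
wrist_force: [0.7, -1.1, -0.6]
finger_gap: 0.0369
grip_force: 20.2
```

Request:
arm_command(moves=[-1,14,42,1,0,0,-0.14,-1,9,44,2,0,0,-0.14,-1,2,44,2,0,0,-0.15,-1,0,0,0,0,0,0,-1,0,0,35,0,0,0,-1,0,0,35,0,0,0,-1,0,0,30,0,0,0,-1,0,0,0,0,0,0])

```text
clock: 18.88
tcp_pos: [0.5354, 0.3575, 0.1539]
orientation: [-0.003, -0.001, 1.0, -0.001]
wrist_force: [0.7, -1.1, -0.3]
finger_gap: 0.0367
grip_force: 20.2
```

```bash
python3 - <<'E'
from h import *
A=[]
for n in ['scene','side']:
    im,d=read_camera(n); A.append(im[20:260,200:520] if n=='side' else im[220:460,320:640])
cv2.imwrite('pics/j1.png',cv2.resize(np.hstack(A),(800,300)))
E
python3 plan.py '-1 538 359 147 180 1'
```

```text
clock 18.98 tcp [537.5 358.9 157.3] phi -179.9 tilt -1.0 gap 0.0371 F [0.1 0.4 0.7] j1,j6 [0.46 0.46]
--
-1,-0,0,10,0,0,0,
end [537.5 358.9 147.3] -179.9
```

View pics/j1.png

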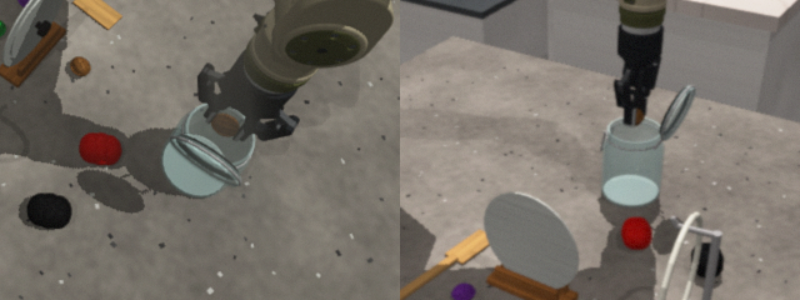

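The walnut hangs over the jar mouth in both halves: (225,122) in the scene half and (637,117) in the side half. The lid is well clear.

Request:
arm_command(moves=[-1,0,0,9,0,0,0,-1,0,0,0,0,0,0,0.6,0,0,0,0,0,0,0.6,0,0,0,0,0,0,0.6,0,0,-40,0,0,0,0.6,0,0,-40,0,0,0,0.6,0,0,-40,0,0,0,0.6,0,0,0,0,0,0])

```text
clock: 19.98
tcp_pos: [0.5389, 0.3604, 0.2717]
orientation: [0.003, -0.002, 1.0, 0.002]
wrist_force: [0.3, 1.3, -0.1]
finger_gap: 0.0681
grip_force: 0.0
```

```bash
python3 plan.py '0.6 509 110 250 90 9; 0.6 509 110 130 90 3'
```

```text
clock 19.98 tcp [538.9 360.4 271.7] phi -179.8 tilt -1.0 gap 0.0681 F [ 0.3  1.3 -0.1] j1,j6 [0.47 0.46]
--
0.6,3,-28,2,0,0,0.17,
0.6,-1,-28,3,0,0,0.18,
0.6,-6,-27,2,0,0,0.17,
0.6,-11,-26,3,0,0,0.18,
0.6,-15,-23,2,0,0,0.17,
0.6,-20,-21,2,0,0,0.18,
0.6,-22,-17,3,0,0,0.17,
0.6,-25,-13,2,0,0,0.18,
--
0.6,-27,-8,3,0,0,0.17,
end [508.8 109.5 249.7] -269.8
0.6,0,0,40,0,0,0,
0.6,0,0,40,0,0,0,
0.6,0,0,40,0,0,0,
end [508.8 109.5 129.7] -269.8
```

Request:
arm_command(moves=[0.6,3,-28,2,0,0,0.17,0.6,-1,-28,3,0,0,0.18,0.6,-6,-27,2,0,0,0.17,0.6,-11,-26,3,0,0,0.18,0.6,-15,-23,2,0,0,0.17,0.6,-20,-21,2,0,0,0.18,0.6,-22,-17,3,0,0,0.17,0.6,-25,-13,2,0,0,0.18])

```text
clock: 20.98
tcp_pos: [0.5096, 0.1357, 0.2472]
orientation: [-0.0, 0.645, 0.764, -0.001]
wrist_force: [1.0, -0.4, 0.6]
finger_gap: 0.0682
grip_force: 0.0
```

Request:
arm_command(moves=[0.6,-27,-8,3,0,0,0.17,0.6,0,0,40,0,0,0,0.6,0,0,40,0,0,0,0.6,0,0,40,0,0,0,0.6,0,0,0,0,0,0])

```text
clock: 21.6
tcp_pos: [0.5037, 0.1084, 0.1218]
orientation: [-0.003, 0.706, 0.708, -0.003]
wrist_force: [0.8, 0.2, -0.5]
finger_gap: 0.068
grip_force: 0.0
```

```bash
python3 look.py w4 walnut_b; python3 plan.py '0.6 509 110 4 90 4'
python3 - <<'E'
from h import *
A=[]
for n in ['scene','side']:
    im,d=read_camera(n); A.append(im[20:260,200:520] if n=='side' else im[220:460,320:640])
cv2.imwrite('pics/j2.png',cv2.resize(np.hstack(A),(800,300)))
E
```

```text
walnut_b (334, 231) 0.64 [0.507 0.115 0.029] [29 59 88] (array([0.49 , 0.09 , 0.013]), array([0.526, 0.129, 0.031]), array([0.508, 0.109, 0.022]))
clock 21.7 tcp [507.  108.6 125.6] phi 90.2 tilt -1.0 gap 0.0684 F [-0.3  0.5 -0.3] j1,j6 [0.06 1.62]
--
0.6,0,0,30,0,0,0,
0.6,1,1,31,0,0,0,
0.6,0,0,30,0,0,0,
0.6,0,1,31,0,0,0,
end [509.  109.6   3.6] 90.2
```

View pics/j2.png

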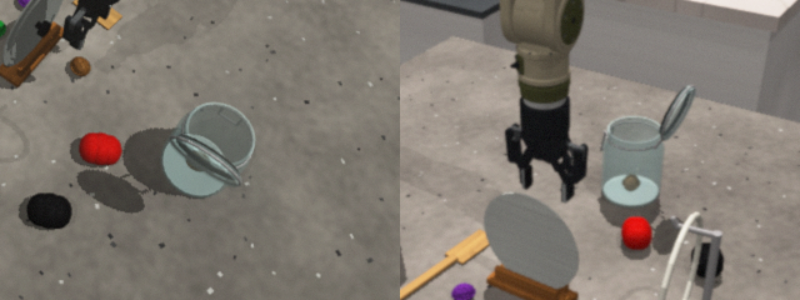

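The first walnut lies on the jar floor, at (630,182) in the side half.

Request:
arm_command(moves=[0.6,0,1,31,0,0,0,0.6,0,0,31,0,0,0,0.6,0,0,31,0,0,0,0.6,0,0,29,0,0,0,-1,0,0,0,0,0,0,-1,0,0,0,0,0,0,-1,0,0,0,0,0,0,-1,0,0,0,0,0,0])

```text
clock: 22.8
tcp_pos: [0.5096, 0.1087, 0.0048]
orientation: [0.001, 0.706, 0.709, 0.001]
wrist_force: [-0.3, -0.1, 4.9]
finger_gap: 0.0371
grip_force: 20.3
```

Request:
arm_command(moves=[-1,0,0,0,0,0,0,-1,0,0,-20,0,0,0,-1,0,0,-40,0,0,0,-1,0,0,-50,0,0,0,-1,0,0,-60,0,0,0,-1,0,0,-60,0,0,0,-1,0,0,-30,0,0,0,-1,0,0,0,0,0,0])

```text
clock: 23.8
tcp_pos: [0.5096, 0.1087, 0.2663]
orientation: [0.002, 0.706, 0.709, 0.002]
wrist_force: [-0.1, 0.3, -0.1]
finger_gap: 0.0367
grip_force: 20.3
```

```bash
python3 plan.py '-1 538 359 255 180 9; -1 538 359 149 180 3'
```

```text
clock 23.8 tcp [509.6 108.7 266.3] phi 90.2 tilt -1.0 gap 0.0367 F [-0.1  0.3 -0.1] j1,j6 [0.06 1.62]
--
-1,28,3,1,0,0,-0.17,
-1,27,8,2,0,0,-0.18,
-1,25,13,1,0,0,-0.17,
-1,22,16,1,0,0,-0.18,
-1,19,21,1,0,0,-0.17,
-1,16,23,2,0,0,-0.17,
-1,11,26,1,0,0,-0.18,
-1,6,27,1,0,0,-0.17,
--
-1,2,28,1,0,0,-0.18,
end [538.3 359.  255.3] 180.2
-1,0,-0,35,0,0,0,
-1,0,-0,36,0,0,0,
-1,0,-0,35,0,0,0,
end [538.3 359.  149.3] 180.2
```

Request:
arm_command(moves=[-1,28,3,1,0,0,-0.17,-1,27,8,2,0,0,-0.18,-1,25,13,1,0,0,-0.17,-1,22,16,1,0,0,-0.18,-1,19,21,1,0,0,-0.17,-1,16,23,2,0,0,-0.17,-1,11,26,1,0,0,-0.18,-1,6,27,1,0,0,-0.17])

```text
clock: 24.8
tcp_pos: [0.5331, 0.3316, 0.2512]
orientation: [-0.001, 0.085, 0.996, -0.001]
wrist_force: [0.6, -0.3, 0.5]
finger_gap: 0.0367
grip_force: 20.3
```

Request:
arm_command(moves=[-1,2,28,1,0,0,-0.18,-1,0,0,0,0,0,0,-1,0,0,35,0,0,0,-1,0,0,35,0,0,0,-1,0,0,25,0,0,0,-1,0,0,0,0,0,0])

```text
clock: 25.55
tcp_pos: [0.5347, 0.357, 0.154]
orientation: [-0.003, -0.0, 1.0, -0.002]
wrist_force: [-0.3, -0.1, -0.3]
finger_gap: 0.0364
grip_force: 20.3
```

```bash
python3 plan.py '-1 538 359 148 180 1'
```

```text
clock 25.55 tcp [534.7 357.  154. ] phi -179.9 tilt -1.0 gap 0.0364 F [-0.3 -0.1 -0.3] j1,j6 [0.46 0.46]
--
-1,-3,2,6,0,0,0,
end [537.7 359.  148. ] -179.9
```

Request:
arm_command(moves=[-1,0,0,9,0,0,0,-1,0,0,0,0,0,0,0.6,0,0,0,0,0,0,0.6,0,0,0,0,0,0,0.6,0,0,-40,0,0,0,0.6,0,0,-40,0,0,0,0.6,0,0,-40,0,0,0,0.6,-10,0,-40,0,0,0])

```text
clock: 26.55
tcp_pos: [0.5465, 0.3592, 0.3105]
orientation: [0.001, -0.002, 1.0, 0.0]
wrist_force: [-0.1, 0.5, -0.1]
finger_gap: 0.0684
grip_force: 0.0
```

Request:
arm_command(moves=[0.6,40,-10,-20,0,0,0,0.6,40,-40,0,0,0,0,0.6,30,-40,0,0,0,0,0.6,0,-40,0,0,0,0,0.6,0,0,0,0,0,0,0.6,0,0,0,0,0,0])

```text
clock: 27.3
tcp_pos: [0.4376, 0.2289, 0.3288]
orientation: [0.001, -0.001, 1.0, 0.0]
wrist_force: [-0.1, 0.8, 0.2]
finger_gap: 0.0682
grip_force: 0.0
```

Run:
```python
from h import *
A=[]
for n in ['scene','side']:
    im,d=read_camera(n); A.append(im)
cv2.imwrite('pics/f.png',cv2.resize(np.hstack(A),(800,300))); cv2.imwrite('pics/g.png',cv2.resize(A[1][80:220,320:480],(640,560)))
print(get_state()['clock'])
```

```text
27.4
```

View pics/f.png

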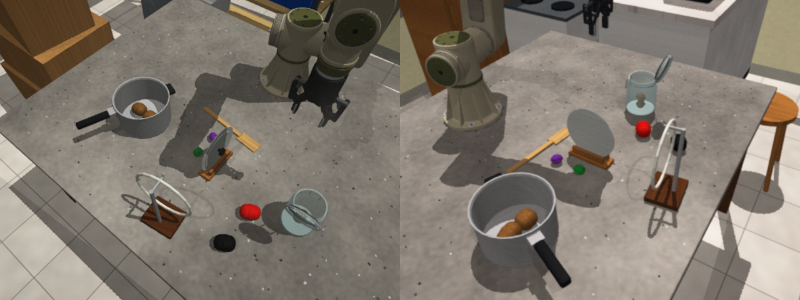

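View pics/g.png

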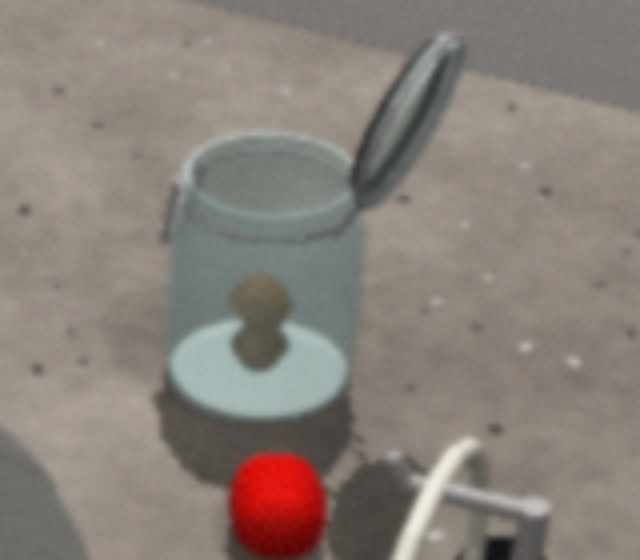

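Both walnuts are inside the jar, at (260,300) and (260,345) in the zoomed side view. Both potatoes are in the cooker, the bystanders stand where they were, and the gripper is clear.

```bash
python3 -c "
from workcell import *
print(hand_in())"
```

```text
the job is handed in; nothing more can be done
None
```

The job is handed in at about 27 s: the last pictures show both potatoes in the cooker and both walnuts in the jar, with everything else still in place.

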